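Shut the draft shield and tare the evidence balance

TASK

The empty evidence jar is standing on the balance pan, ready to be tared for weighing a bullet. With a fingertip, push the glass top cover of the draft shield fully shut without slamming it, then reach down into the round well on the front deck, press the sunken tare key all the way down and let it come back up. Do not press the square power key in the other well, leave the jar on the pan and everything around the balance where it stands, and pinch or pick up nothing.

Things in the scene. Friction and masses are not known exactly. Their poses are not given: they have to be found in the camera images.
- balance: White precision balance, fixed, 340 mm deep (its x, front to rear), 210 mm wide (its y, left seen from the front), body 65 mm high. Origin: centre of its underside, at bench height; z up. Front: a level key deck at 65 mm height with two wells. Rear: glass draft shield, x -0.032 to +0.152 m, y within 0.103, 215 mm high, open on top, shut by the sliding cover; inside, the weighing pan.
- round_well (a point): Centre of the mouth of the round well of the tare key, level with the deck (65 mm height): 46 mm across, 35 mm deep, at x -0.120, y +0.062 m in the balance's frame. Axes as the balance's. A display hood, up to 85 mm height, begins 30 mm behind it (balance x -0.090 to -0.042).
- square_well (a point): Centre of the mouth of the square well of the power key, level with the deck: 46 x 46 mm, 35 mm deep, at x -0.120, y -0.062 m in the balance's frame. Not to be reached into.
- cover (a joint): Opening of the draft shield's glass top cover in m: 0 = fully shut (end stop), 0.115 = fully open, slid to the rear (along the balance's +x). It starts 0.07 to 0.11 open, slides level with about 1 to 2 N and stays where it is left.
- cover_lip (a point): Middle of the top edge of the grey upright lip across the sliding cover, 240 mm above the bench. The lip is a bar 90 mm long (balance y), 10 mm thick (balance x), 20 mm high above the glass, whose top is at 220 mm and runs on 165 mm behind the lip. Push the lip's rear face towards the balance's front (its -x) to shut the cover. Axes as the balance's. (cover_c1, cover_c2: its front and rear halves.)
- tare_top (a point): Centre of the top of the tare key: a round light grey key, 33 mm across, at the bottom of the round well, its top at 45 mm height, 20 mm below the deck and the well's rim; z up. It goes straight down.
- tare_key (a joint): How far the tare key is pressed in m: 0 = up, 0.005 = all the way down (takes about 4 N). It springs back up when let go.
- power_top (a point): Centre of the top of the power key: a square light grey key, 31 x 31 mm, 20 mm below the rim in the square well. Not to be pressed.
- power_key (a joint): How far the power key is pressed in m: 0 = up, 0.005 = all the way down. Springs back. Not to be pressed.
- empty_jar: Loose clear plastic evidence jar without a lid, 48 mm across, 38 mm high, 30 g, upright on the pan inside the draft shield. Origin: centre of its underside. To be left there.
- bullet_jar: Loose clear jar with black screw lid and a bullet inside, 56 mm across, 45 mm high, on the bench near the balance; origin: centre of the underside. To be left alone.
- jar_lid: Loose black jar lid with a white disc on top, 56 mm across, 14 mm high, on the bench beside the balance; origin: centre of the underside. To be left alone.
- check_weight: Loose 100 g steel check weight with a knob, 22 mm across, 37 mm high, on the bench; origin: centre of the underside. To be left alone.
- specimen_cup: Loose yellowish specimen cup with white lid, 66 mm across, 68 mm high, on the bench; origin: centre of the underside. To be left alone.
- forceps: Loose steel forceps, 120 mm long (x), 20 mm wide, 6 mm high, lying on the bench; origin: middle, underside. To be left alone.
- marker: Loose white marker pen with black cap, 130 mm long (x), 14 mm thick, lying on the bench; origin: near the middle, underside. To be left alone.

How it is judged (in metres and radians):
On the way, in this order (a step that is already met when the one before it is completed fails the run):
1. the draft-shield cover is pushed fully shut, with the tare key still up (value of joint cover below 0.005 m and value of joint tare_key below 0.0015 m), for 0.2 s.
2. the tare key is pressed down in its well with the cover shut (value of joint cover below 0.005 m and value of joint tare_key above 0.004 m), for 0.1 s.
At the end, for the whole second after the job is handed in: The cover is shut (within 5 mm of its stop), the tare key has been pressed at least 4 mm while the cover was shut and is up again, the power key is up, the empty jar stands within 4 mm of where it was on the pan, and the other loose things are within 12 mm of where they were (value of joint cover below 0.005 m and value of joint each of tare_key, power_key below 0.001 m and distance of empty_jar from where it was at the start of the episode below 0.004 m and angle between empty_jar's own z axis and vertical below 0.05 rad and distance of each of bullet_jar, jar_lid, check_weight, specimen_cup, forceps, marker from where it was at the start of the episode below 0.012 m); the robot touches nothing.
It fails at once if the tare key is pressed while the draft shield is open (value of joint tare_key above 0.002 m and value of joint cover above 0.008 m).
It fails at once if the square power key is pressed (value of joint power_key above 0.002 m).
It fails at once if the cover is slammed (faster than 0.35 m/s) (velocity of joint cover below -0.35 m/s).
It fails at once if the lip of the cover is pinched between the fingers (contact force between the fingers and cover_c1 above 2 N and contact force between the fingers and cover_c2 above 2 N).
It fails at once if the jar on the pan is touched or shifted, or a thing around the balance is shifted, tipped or lifted (contact force between the fingers and empty_jar above 0.5 N or distance of empty_jar from where it was at the start of the episode above 0.006 m or distance of any of bullet_jar, jar_lid, check_weight, specimen_cup, forceps, marker from where it was at the start of the episode above 0.02 m).
It also fails if it takes over 45 s, if anything falls off the work surface, if the arm or the gripper's body presses on something with over 40 N, if the wrist force passes 120 N, or if a joint passes its speed limit or range.

ROBOT

A 6-joint arm with a two-finger parallel gripper is mounted at the origin on the work surface. World frame = base frame: x ahead of the robot, y to its left, z up, the work surface at z = 0. Lengths are in mm, angles in rad, forces in N, time in s.
With the tool pointing down it reaches from about 300 to 775 mm from the base axis. Payload 14.6 kg.
Tool frame: the origin (TCP) lies midway between the tips of the shut fingers; the grasp point (between the pads) lies 19 mm behind it (bot.grip_point_offset is the z of the grasp point in the tool frame, in mm); z points along the fingers, y is the direction in which the jaws open and shut (so a half turn about z gives the same grasp; the last joint's range is limited). The gripper opens to 94 mm and grips with 3 to 60 N. Pads are 16 mm wide; open, the fingers measure 119 mm over their backs; the gripper's body (75 mm by 177 mm) begins 78 mm behind the grasp point.
Start: joints at [-1.213, 0.3, 1.521, -0, 1.321, -0.067], TCP at [226.668, -501.109, 181.646] pointing down, gripper open.
Joint ranges: [-3.03, 3.03], [-0.79, 2.21], [0.23, 2.52], [-1.04, 4.18], [0, 3.07], [-2.55, 2.55]. Speed limits (rad/s): [2.22, 2.22, 2.57, 3.14, 3.14, 3.14].

INTERFACE

Orientations are given as a 3x3 rotation matrix whose columns are the frame's x, y, z axes.
In Python, from bench import bot, viewer gives the robot as it stands. The module is installed in compiled form; this text tells all that it offers.
- The arm moves only by the tool servo_tool, never from a script. Its argument "commands" is text: rows parted by semicolons, each of 7 numbers parted by spaces: the closure, from 0 (fully open) to 1 (shut), then the shift along the world's x, y, z in cm, then the turn, a rotation vector about the world's x, y, z in degrees. A call has 1 to 8 rows; each row is the pose to reach, as a shift and turn from the pose commanded when the call began; what a row does not reach only later rows make up. A row lasts 1/10 s, in which the tool goes at most 50 mm and 8.59 degrees, less where a joint would pass 70% of its speed; a pose out of reach is approached as far as the arm can. A call with a gripper value outside its range is refused whole. The fingers move at their own pace and stop on an object; "force" is the grip in N (left out, the last holds). Time passes only in rows, so rows that repeat a pose let the fingers close. It gives the time, the measured TCP pose, the force and the opening at its end, in the units of the state.
- bot.get_state(): the state, without advancing time (a new reading comes with each control period).
- viewer.get_image(name): name is "scene" or "side" or "wrist"; returns the picture (400x640x3 uint8, blue, green, red); there is no depth.
- viewer.get_calibration(name): a dict with "intrinsics" (3x3 intrinsics, pixels), "T" (4x4, takes a point from camera to world coordinates). Camera axes: x right, y up, looking along -z (the intrinsics and any distortion apply to the point x, -y, -z); pixel columns grow to the right and rows downward; lengths in mm; the calibration is good to about 2 mm. A picture is of the moment at which its call begins: read the wrist's pose just before it. get_calibration takes no time and is no camera call; for the wrist camera it gives the pose at the moment of the call.
- bot.hand_in(): hands the job in, once; it reports no verdict.
The state is a dict: "t": time; "joints": joint angles; "joint_velocities": joint speeds; "joint_efforts": joint torques, N m; "tool_pos": TCP position; "orientation": TCP orientation; "contact_force": force on the tool from outside, world axes, zero at the start; "torque": the same for the moment, N m; "gripper_width": finger opening in mm.
Only numpy, scipy, OpenCV 4.12 (cv2) and the standard library are available. Lean on these libraries where they do the work, as an engineer would, in place of code of your own. Each camera call takes 0.05 s, during which the arm holds its last target. There are 200 camera calls.

## Working session

There is one attempt and no reset: what is moved stays moved. The work goes in short steps, Python scripts to look and compute and a tool call to move; the robot and the scene stay as the last step left them, time stands still between calls to the robot, and variables do not carry over. Pictures are saved under pics/ and viewed, about 8 in all and at most 12, crops included, and the job is handed in when it is done.

Besides the shell and the picture viewer there is one more tool, called after "Emit:" as name(argument=value, ...), one argument or row to a line, values as JSON. servo_tool: Moves the arm, as the interface text tells. Its arguments: {"type":"object","properties":{"commands":{"type":"string"},"force":{"type":"number"}},"required":["commands"]}

```bash
mkdir -p pics; python3 - <<'E'
from bench import bot,viewer
import cv2,numpy as np
for n in("scene","side"):
    cv2.imwrite(f"pics/{n}0.png",viewer.get_image(n)); c=viewer.get_calibration(n)
    print(n,np.round(c["intrinsics"],1).tolist(),np.round(c["T"],3).tolist(),[k for k in c])
s=bot.get_state();print(s["t"],s["tool_pos"],np.round(s["orientation"],3).tolist(),s["gripper_width"])
E
```

```text
scene [[397.6, 0.0, 329.9], [0.0, 397.6, 191.2], [0.0, 0.0, 1.0]] [[-0.585, 0.777, -0.231, 331.564], [-0.811, -0.558, 0.177, 184.743], [0.009, 0.291, 0.957, 1121.547], [0.0, 0.0, 0.0, 1.0]] ['intrinsics', 'T']
side [[506.9, 0.0, 319.2], [0.0, 506.9, 192.1], [0.0, 0.0, 1.0]] [[-0.8, 0.453, -0.394, 180.546], [-0.6, -0.623, 0.502, 472.785], [-0.018, 0.638, 0.77, 930.442], [0.0, 0.0, 0.0, 1.0]] ['intrinsics', 'T']
0.1 [ 226.60145024 -500.87620356  181.15976669] [[0.911, 0.412, -0.0], [0.412, -0.911, 0.001], [0.0, -0.001, -1.0]] 94.02651190199079
```

View pics/scene0.png

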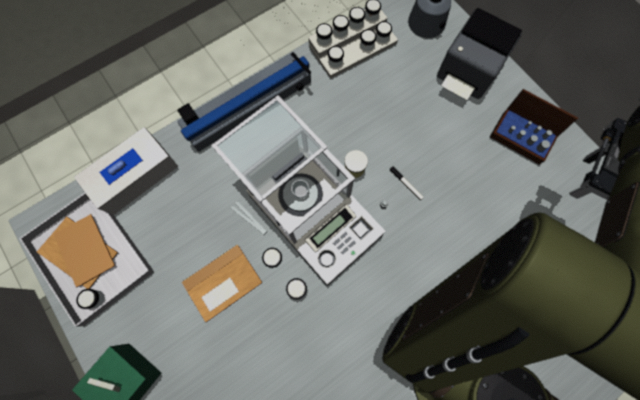

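View pics/side0.png

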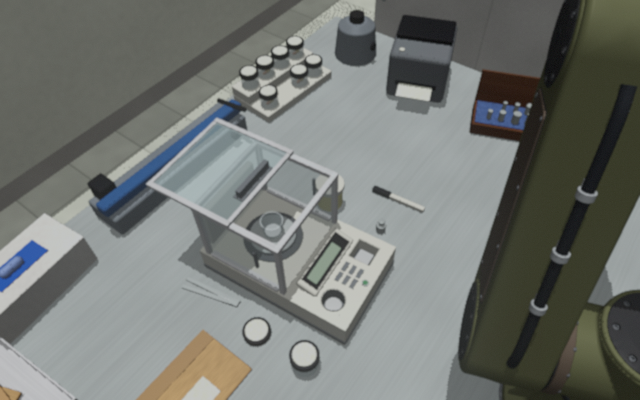

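Scene: round well at about (327,258), square well at (361,228), and the dark lip bar near (290,167). Side: round well at (333,299), square well at (363,253), lip near (252,180). I'll enlarge both to get better pixel positions.

```bash
python3 - <<'E'
import cv2,numpy as np
a=cv2.imread("pics/scene0.png")[90:290,205:395];b=cv2.imread("pics/side0.png")[110:345,145:400]
a=cv2.resize(a,None,fx=3,fy=3,interpolation=cv2.INTER_CUBIC)[:600];b=cv2.resize(b,None,fx=2.5,fy=2.5,interpolation=cv2.INTER_CUBIC)
cv2.imwrite("pics/a1.png",a);cv2.imwrite("pics/b1.png",b)
E
```

```text
(no output)
```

View pics/a1.png

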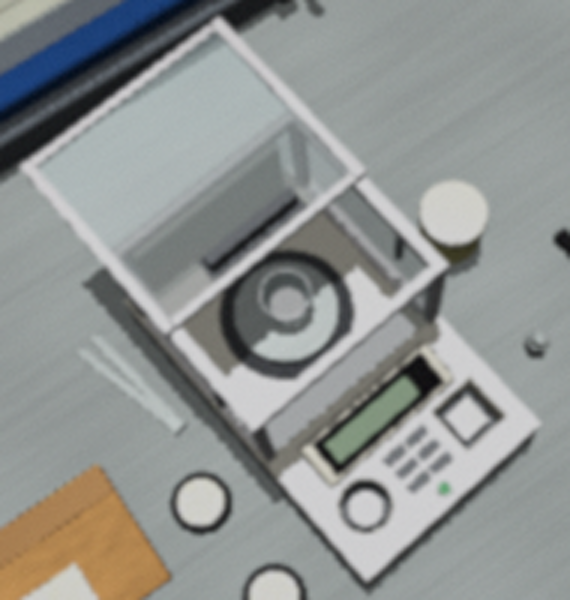

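View pics/b1.png

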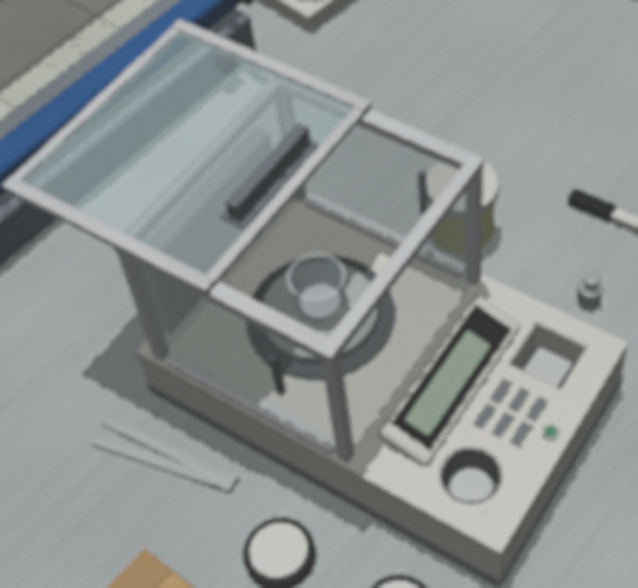

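```bash
cat > h.py <<'E'
from bench import bot,viewer
import cv2,numpy as np
def ray(n,px,c=None):
    c=c or viewer.get_calibration(n); T=c["T"]; d=np.linalg.inv(c["intrinsics"])@[px[0],px[1],1.]
    return T[:3,3],T[:3,:3]@[d[0],-d[1],-d[2]]
def plane(n,px,z):
    o,d=ray(n,px); return o+d*(z-o[2])/d[2]
def cross(p1,p2):
    (o,d),(q,e)=ray("scene",p1),ray("side",p2)
    s=np.linalg.lstsq(np.c_[d,-e],q-o,rcond=None)[0]; a,b=o+d*s[0],q+e*s[1]
    return (a+b)/2,np.linalg.norm(a-b)
E
python3 - <<'E'
from h import *
A=lambda x,y:(x/3+205-.33,y/3+90-.33)
B=lambda x,y:(x/2.5+145-.3,y/2.5+110-.3)
P={}
for k,a,b,z in[("round",(365,506),(471,475),65),("square",(469,415),(548,357),65),("lipL",(207,265),(236,207),240),("lipR",(297,200),(302,132),240),("coverfrontL",(168,330),(213,288),220),("coverfrontR",(362,176),(366,105),220),("frL",(258,432),(331,352),215),("frR",(444,266),(478,162),215)]:
    p,q=plane("scene",A(*a),z),plane("side",B(*b),z); c,e=cross(A(*a),B(*b))
    P[k]=(p+q)/2; print(k,p[:2].round(1),q[:2].round(1),c.round(1),e.round(1))
d=P["round"]-P["square"]; print(np.hypot(*d[:2]))
y=d[:2]/np.hypot(*d[:2]); x=np.array([y[1],-y[0]]); yaw=np.degrees(np.arctan2(x[1],x[0]));print("yaw",yaw,x)
o=(P["round"]+P["square"])[:2]/2+.12*1000*x; print("origin",o)
for k in P: v=P[k][:2]-o; print(k,(v@x).round(1),(v@y).round(1))
E
```

```text
round [442.2 105.3] [443.9 104.1] [442.1 105.8  69.6] 0.9
square [453.7 -18.3] [455.5 -17.7] [454.4 -17.7  65.8] 1.9
lipL [647.6 109.4] [648.  107.4] [645.9 109.5 243.7] 0.8
lipR [651.5  21.4] [657.6  24.6] [654.3  23.3 240.2] 6.7
coverfrontL [627.7 162.2] [624.8 160.2] [625.9 161.3 220.8] 3.4
coverfrontR [645.1 -37.4] [649.7 -39.6] [643.8 -35.  227.2] 2.5
frL [520.5 150.3] [527.2 149.8] [521.2 152.  222.6] 5.2
frR [545.1 -46.6] [546.8 -46.3] [545.6 -46.  216. ] 1.7
123.24648588371907
yaw 5.368602881099017 [0.99561338 0.09356275]
origin [568.31421485  54.54545165]
round -120.0 61.6
square -120.0 -61.6
lipL 84.2 46.2
lipR 82.9 -39.4
coverfrontL 67.6 100.8
coverfrontR 70.0 -100.0
frL -35.3 99.3
frR -31.7 -98.5
```

Both views agree: the well spacing comes out at 123 mm against 124 nominal. The balance origin is about (568, 54.5) with a yaw of about 5.4°. The lip is at balance x of about 84, so the cover is about 0.10 m open. Next I shut the fingers, rise, and move to a hover behind the lip.

Emit:
servo_tool(
  commands="1 0 0 5 0 0 0;1 0 0 10 0 0 0;1 3 4 10 0 0 -6;1 6 8 10 0 0 -12;1 9 12 10 0 0 -19;1 12 16 10 0 0 -19;1 15 20 10 0 0 -19;1 18 23 10 0 0 -19",
  force=20,
)

```text
t: 0.9
tool_pos: [407.5, -268.8, 281.8]
orientation: [[0.996, 0.094, 0.0], [0.094, -0.996, -0.0], [0.0, 0.0, -1.0]]
contact_force: [-0.3, -0.8, -0.4]
gripper_width: 33.7
```

Emit:
servo_tool(
  commands="1 3 4 0 0 0 0;1 6 8 0 0 0 0;1 9 12 0 0 0 0;1 12 16 0 0 0 0;1 15 20 0 0 0 0;1 18 24 0 0 0 0;1 21 27 0 0 0 0;1 21 27 0 0 0 0",
)

```text
t: 1.7
tool_pos: [618.3, 2.6, 279.5]
orientation: [[0.995, 0.097, -0.003], [0.097, -0.995, 0.001], [-0.003, -0.001, -1.0]]
contact_force: [-0.0, -0.9, -0.6]
gripper_width: 0.2
```

Emit:
servo_tool(
  commands="1 2 3 0 0 0 0;1 5 5 0 0 0 0;1 7 7 0 0 0 0;1 7 7 0 0 0 0;1 7 7 0 0 0 0",
)

```text
t: 2.2
tool_pos: [686.4, 68.5, 280.8]
orientation: [[0.996, 0.093, -0.001], [0.093, -0.996, -0.0], [-0.001, 0.0, -1.0]]
contact_force: [0.0, -0.8, 0.1]
gripper_width: 0.6
```

```bash
python3 - <<'E'
from h import *
s=bot.get_state();print(s["t"],s["tool_pos"].round(1),np.round(s["orientation"],3).tolist(),s["gripper_width"],np.round(s["contact_force"],1))
a=viewer.get_image("side")[90:290,130:390];b=viewer.get_image("wrist")
o=np.array([568.3,54.5]);x=np.array([.9956,.0936]);y=np.array([-.0936,.9956])
c=viewer.get_calibration("wrist");K,T=c["intrinsics"],c["T"]
for u,v,z in[(84,0,240),(89,45,240),(89,-45,240),(-120,62,65)]:
    p=np.linalg.inv(T)@np.r_[o+u*x+v*y,z,1]; q=K@[p[0],-p[1],-p[2]];print(u,v,(q[:2]/q[2]).round())
a=cv2.resize(a,None,fx=2,fy=2,interpolation=cv2.INTER_CUBIC)
cv2.imwrite("pics/s2.png",a);cv2.imwrite("pics/w2.png",b)
E
```

```text
2.2 [686.4  68.5 280.8] [[0.996, 0.093, -0.001], [0.093, -0.996, -0.0], [-0.001, 0.0, -1.0]] 0.6471166020960688 [ 0.  -0.8  0.1]
84 0 [323. 249.]
89 45 [272. 243.]
89 -45 [375. 243.]
-120 62 [284. 325.]
```

View pics/w2.png

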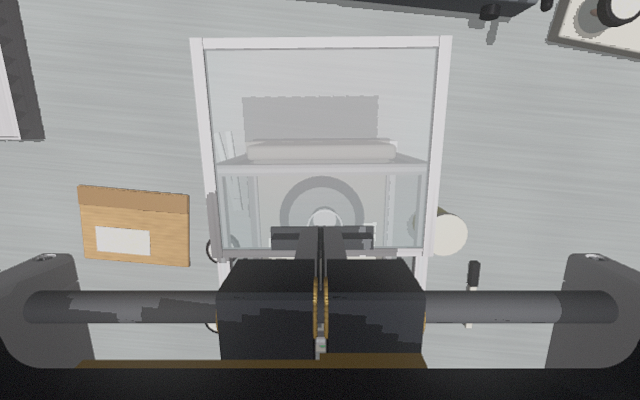

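View pics/s2.png

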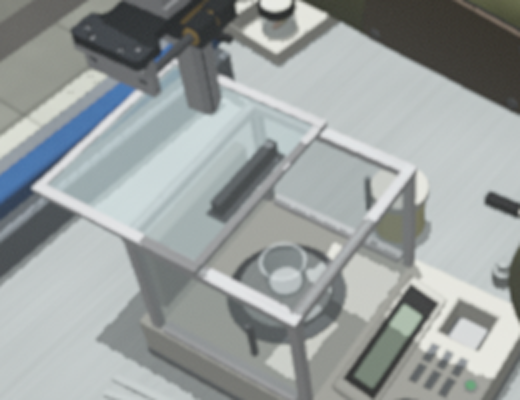

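Wrist view: the lip spans columns 271–374 with its upper edge at about row 227, against a predicted 243. Side view: the fingers are well behind the lip. I'll check what the 16-pixel difference means in distance.

```bash
python3 - <<'E'
from h import *
o=np.array([568.3,54.5]);x=np.array([.9956,.0936]);y=np.array([-.0936,.9956])
im=cv2.imread("pics/w2.png");print(im[218:262:1,282].mean(1).round().tolist(), im[218:262,365].mean(1).round().tolist())
print(viewer.get_calibration("wrist")["T"][:3].round(2).tolist())
for px in[(282,227),(365,227),(282,237),(282,248),(220,247),(430,247)]:
  for z in(240,220):
    v=plane("wrist",px,z)[:2]-o;print(px,z,(v@x).round(1),(v@y).round(1))
E
```

```text
[153.0, 151.0, 150.0, 152.0, 151.0, 152.0, 152.0, 155.0, 102.0, 86.0, 96.0, 97.0, 99.0, 97.0, 100.0, 76.0, 65.0, 67.0, 65.0, 66.0, 62.0, 75.0, 90.0, 94.0, 92.0, 93.0, 93.0, 92.0, 92.0, 93.0, 91.0, 87.0, 123.0, 144.0, 147.0, 147.0, 146.0, 142.0, 138.0, 205.0, 166.0, 73.0, 41.0, 46.0] [185.0, 183.0, 184.0, 183.0, 181.0, 206.0, 215.0, 173.0, 120.0, 128.0, 133.0, 133.0, 131.0, 134.0, 97.0, 71.0, 70.0, 72.0, 69.0, 69.0, 63.0, 127.0, 138.0, 136.0, 135.0, 137.0, 137.0, 133.0, 135.0, 137.0, 134.0, 129.0, 141.0, 144.0, 143.0, 146.0, 144.0, 189.0, 203.0, 211.0, 192.0, 115.0, 39.0, 47.0]
[[0.09, 0.97, 0.24, 753.77], [-1.0, 0.09, 0.02, 74.54], [-0.0, -0.24, 0.97, 485.46]]
(282, 227) 240 104.2 35.9
(282, 227) 220 97.4 38.6
(365, 227) 240 104.0 -35.9
(365, 227) 220 97.3 -39.0
(282, 237) 240 95.0 36.2
(282, 237) 220 87.5 38.9
(282, 248) 240 84.7 36.5
(282, 248) 220 76.4 39.3
(220, 247) 240 85.8 91.0
(220, 247) 220 77.5 98.3
(430, 247) 240 85.4 -93.7
(430, 247) 220 77.2 -101.5
```

The top face covers rows 239–250, so balance x runs from 83 to 93 and the rear face is at about 93. My finger face is at about 111, so it is clear. Lowering to z of about 229 and approaching gently.

Emit:
servo_tool(
  commands="1 0 0 -2.5 0 0 0;1 0 0 -4.5 0 0 0;1 0 0 -5.2 0 0 0;1 0 0 -5.2 0 0 0;1 -0.6 -0.06 -5.2 0 0 0;1 -1.2 -0.11 -5.2 0 0 0;1 -1.6 -0.15 -5.2 0 0 0;1 -2 -0.19 -5.2 0 0 0",
)

```text
t: 3.1
tool_pos: [666.3, 67.0, 230.3]
orientation: [[0.996, 0.093, 0.001], [0.093, -0.996, 0.0], [0.001, 0.0, -1.0]]
contact_force: [0.3, -0.2, 0.7]
gripper_width: 0.3
```

Emit:
servo_tool(
  commands="1 -0.5 -0.05 0 0 0 0;1 -1.2 -0.11 0 0 0 0;1 -2 -0.19 0 0 0 0;1 -2.8 -0.26 0 0 0 0;1 -3.6 -0.34 0 0 0 0;1 -4.4 -0.41 0 0 0 0;1 -5.2 -0.49 0 0 0 0;1 -5.5 -0.51 0 0 0 0",
)

```text
t: 3.9
tool_pos: [611.0, 61.9, 229.9]
orientation: [[0.996, 0.093, 0.0], [0.093, -0.996, 0.0], [0.0, -0.0, -1.0]]
contact_force: [-0.4, -0.1, 0.0]
gripper_width: 0.3
```

Emit:
servo_tool(
  commands="1 -0.5 -0.05 0 0 0 0;1 -1.1 -0.1 0 0 0 0;1 -1.7 -0.16 0 0 0 0;1 -2.3 -0.21 0 0 0 0;1 -2.8 -0.26 0 0 0 0;1 -3.2 -0.3 0 0 0 0;1 -3.5 -0.33 0 0 0 0",
)

```text
t: 4.6
tool_pos: [576.3, 58.6, 229.7]
orientation: [[0.996, 0.093, 0.0], [0.093, -0.996, 0.0], [0.0, -0.0, -1.0]]
contact_force: [-0.6, 0.3, 0.5]
gripper_width: 0.5
```

```bash
python3 - <<'E'
from h import *
s=bot.get_state();print(s["t"],s["tool_pos"].round(1),np.round(s["contact_force"],1))
a=viewer.get_image("side")[90:290,130:390]
cv2.imwrite("pics/s3.png",cv2.resize(a,None,fx=2.5,fy=2.5,interpolation=cv2.INTER_CUBIC))
E
```

```text
4.6 [576.3  58.6 229.7] [-0.6  0.3  0.5]
```

View pics/s3.png

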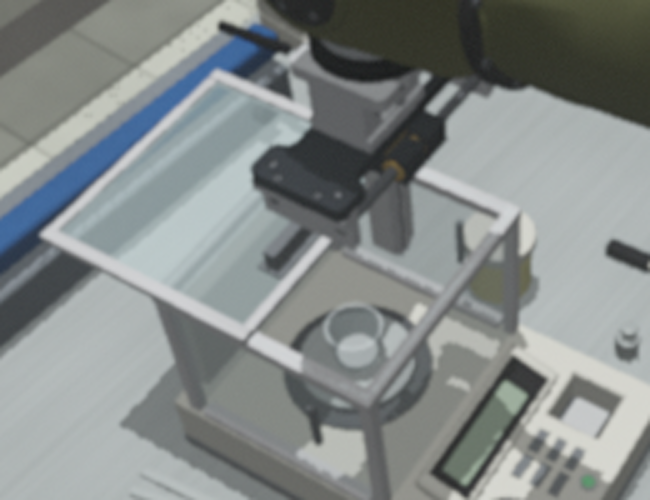

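The cover has not moved. The lip is still at about (275,260) in this crop, while the fingertip at about (390,250) is already past it. I'll check the fingertip's projection before moving any more.

```bash
python3 - <<'E'
from h import *
def proj(n,X):
    c=viewer.get_calibration(n);p=np.linalg.inv(c["T"])@np.r_[X,1];q=c["intrinsics"]@[p[0],-p[1],-p[2]];return q[:2]/q[2]
s=bot.get_state();t=s["tool_pos"]
print("tcp side",proj("side",t),"in s3",(proj("side",t)-[130,90])*2.5,"scene",proj("scene",t))
t2=np.array([686.4,68.5,280.8]);print("s2 tcp",(proj("side",t2)-[130,90])*2, "wrist tcp",proj("wrist",t))
B=lambda x,y:(x/2.5+130,y/2.5+90)
for px in[(268,262),(275,272),(322,225)]:
  for z in(215,220,230,240,250): print(px,z,plane("side",B(*px),z).round(0))
a=viewer.get_image("scene");w=viewer.get_image("wrist");cv2.imwrite("pics/w4.png",w)
a=cv2.resize(a[80:240,200:400],None,fx=2.5,fy=2.5,interpolation=cv2.INTER_CUBIC)
w=w[120:380,170:470]
h=max(a.shape[0],w.shape[0]);o=np.zeros((h,a.shape[1]+w.shape[1],3),np.uint8);o[:a.shape[0],:a.shape[1]]=a;o[:w.shape[0],a.shape[1]:]=w
cv2.imwrite("pics/c4.png",o);print(o.shape)
E
```

```text
tcp side [288.24171229 197.39055027] in s3 [395.60428073 268.47637567] scene [309.19783773 190.88282489]
s2 tcp [209.6778719  129.03598965] wrist tcp [320.88592631 226.43654457]
(268, 262) 215 [664. 100. 215.]
(268, 262) 220 [661. 103. 220.]
(268, 262) 230 [654. 108. 230.]
(268, 262) 240 [647. 113. 240.]
(268, 262) 250 [640. 118. 250.]
(275, 272) 215 [653. 104. 215.]
(275, 272) 220 [650. 107. 220.]
(275, 272) 230 [644. 112. 230.]
(275, 272) 240 [637. 117. 240.]
(275, 272) 250 [630. 122. 250.]
(322, 225) 215 [656.  50. 215.]
(322, 225) 220 [652.  53. 220.]
(322, 225) 230 [646.  59. 230.]
(322, 225) 240 [639.  65. 240.]
(322, 225) 250 [632.  70. 250.]
(400, 800, 3)
```

View pics/c4.png

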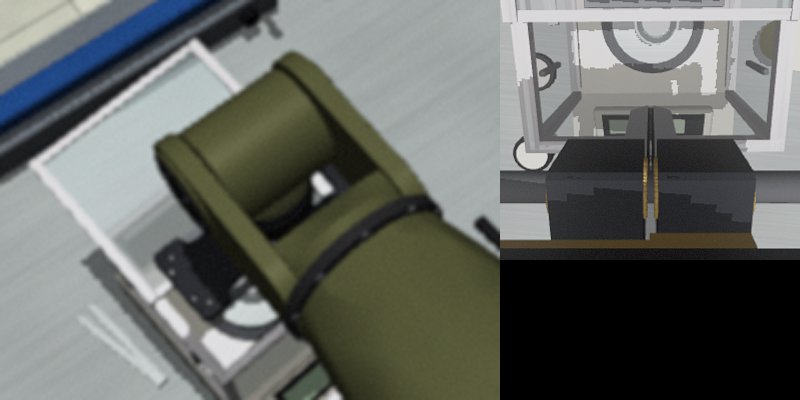

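The reported tip is at z 230, but in the side view it looks several pixels higher, so it may have passed over the lip. I'll overlay the finger box at several heights to measure the offset.

```bash
python3 - <<'E'
from h import *
def proj(n,X):
    c=viewer.get_calibration(n);p=np.linalg.inv(c["T"])@np.r_[X,1];q=c["intrinsics"]@[p[0],-p[1],-p[2]];return q[:2]/q[2]
s=bot.get_state();t=s["tool_pos"];R=s["orientation"]
im=viewer.get_image("side");o=np.array([245,140]);f=7
c=cv2.resize(im[140:220,245:335],None,fx=f,fy=f,interpolation=cv2.INTER_CUBIC)
for dz,col in((0,(0,0,255)),(10,(0,255,255)),(20,(0,255,0))):
    P=[((proj("side",t+R@[u,v,-dz])-o+.5)*f) for u,v in((8,12.5),(8,-12.5),(-8,-12.5),(-8,12.5))]
    cv2.polylines(c,[np.int32(P)],True,col,1)
cv2.imwrite("pics/f5.png",c)
E
```

```text
(no output)
```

View pics/f5.png

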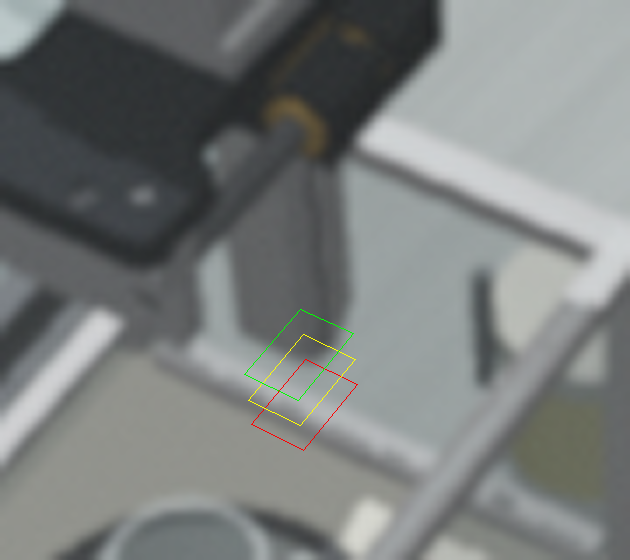

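The finger's lower end sits clearly above even the +20 mm box, at about +30 mm. The wrist view agrees, with the tip row about 10 px short. The lip's size and place in the wrist view match the arm's kinematics. So the physical fingertips end roughly 30 mm short of the reported TCP, and they passed over the lip. I'll go back behind the lip and lower in small steps with force checks.

Emit:
servo_tool(
  commands="1 0 0 3 0 0 0;1 3 0.3 5 0 0 0;1 7 0.65 5 0 0 0;1 11 1 5 0 0 0;1 11 1 5 0 0 0;1 11 1 2 0 0 0;1 11 1 -1 0 0 0;1 11 1 -1 0 0 0",
)

```text
t: 5.6
tool_pos: [684.9, 68.5, 215.5]
orientation: [[0.996, 0.093, -0.007], [0.093, -0.996, -0.0], [-0.007, -0.0, -1.0]]
contact_force: [0.2, 0.4, 0.9]
gripper_width: 0.7
```

Emit:
servo_tool(
  commands="1 0 0 -0.4 0 0 0;1 0 0 -0.8 0 0 0;1 0 0 -1.2 0 0 0;1 0 0 -1.2 0 0 0",
)

```text
t: 6.0
tool_pos: [686.7, 68.6, 207.8]
orientation: [[0.996, 0.093, 0.0], [0.093, -0.996, 0.0], [0.0, 0.0, -1.0]]
contact_force: [0.9, -0.5, 0.8]
gripper_width: 0.5
```

Emit:
servo_tool(
  commands="1 0 0 -0.3 0 0 0;1 0 0 -0.5 0 0 0;1 0 0 -0.5 0 0 0",
)

```text
t: 6.3
tool_pos: [686.6, 68.6, 202.3]
orientation: [[0.996, 0.093, -0.0], [0.093, -0.996, -0.0], [-0.0, -0.0, -1.0]]
contact_force: [-0.9, 0.3, 0.1]
gripper_width: 0.3
```

The tool z is now 202, below the glass at 220, with no contact, which confirms the short fingertips. I'll probe down 2–3 mm at a time to find the exact offset.

Emit:
servo_tool(
  commands="1 0 0 -0.2 0 0 0;1 0 0 -0.3 0 0 0;1 0 0 -0.3 0 0 0",
)

```text
t: 6.6
tool_pos: [686.6, 68.6, 199.5]
orientation: [[0.996, 0.093, -0.0], [0.093, -0.996, -0.0], [-0.0, -0.0, -1.0]]
contact_force: [-0.1, -0.3, 0.5]
gripper_width: 0.4
```

```bash
python3 - <<'E'
from h import *
def proj(n,X):
    c=viewer.get_calibration(n);p=np.linalg.inv(c["T"])@np.r_[X,1];q=c["intrinsics"]@[p[0],-p[1],-p[2]];return q[:2]/q[2]
s=bot.get_state();t=s["tool_pos"];R=s["orientation"];print(s["contact_force"].round(1),t.round(1))
im=viewer.get_image("side");o=np.array([205,110]);f=7
c=cv2.resize(im[110:195,205:300],None,fx=f,fy=f,interpolation=cv2.INTER_CUBIC)
for dz,col in((20,(0,255,255)),(30,(0,255,0))):
    P=[((proj("side",t+R@[u,v,-dz])-o+.5)*f) for u,v in((8,12.5),(8,-12.5),(-8,-12.5),(-8,12.5))]
    cv2.polylines(c,[np.int32(P)],True,col,1)
cv2.imwrite("pics/f6.png",c)
E
```

```text
[-0.1 -0.3  0.5] [686.6  68.6 199.5]
```

View pics/f6.png

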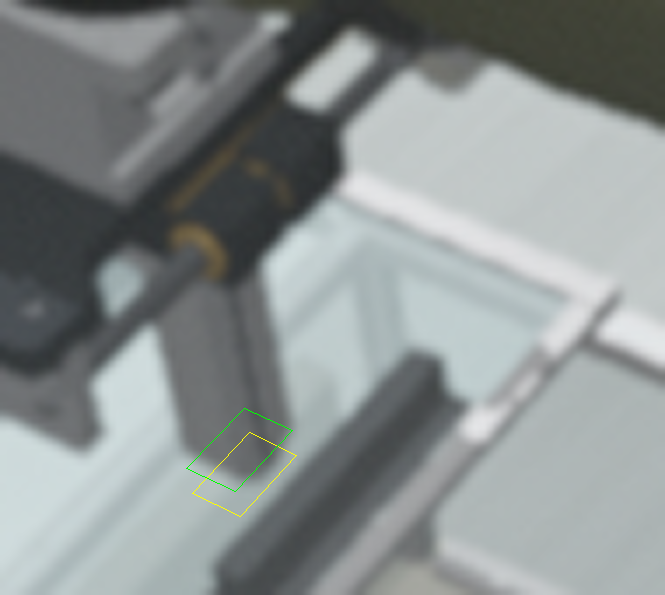

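The finger's lower end fits dz of about 32 mm, so the real tip is at z of about 231, just behind the lip. Lowering 4 mm more and pushing gently.

Emit:
servo_tool(
  commands="1 0 0 -0.2 0 0 0;1 0 0 -0.4 0 0 0;1 -0.5 -0.05 -0.4 0 0 0;1 -1 -0.09 -0.4 0 0 0;1 -1.4 -0.13 -0.4 0 0 0;1 -1.8 -0.17 -0.4 0 0 0;1 -2.2 -0.21 -0.4 0 0 0;1 -2.6 -0.24 -0.4 0 0 0",
)

```text
t: 7.45
tool_pos: [661.0, 66.0, 196.5]
orientation: [[0.996, 0.093, 0.002], [0.093, -0.996, -0.0], [0.002, 0.0, -1.0]]
contact_force: [1.9, -2.8, 6.4]
gripper_width: 0.9
```

Emit:
servo_tool(
  commands="1 -0.5 -0.05 0 0 0 0;1 -1.1 -0.1 0 0 0 0;1 -1.8 -0.17 0 0 0 0;1 -2.5 -0.23 0 0 0 0",
)

```text
t: 7.85
tool_pos: [635.9, 63.5, 196.5]
orientation: [[0.996, 0.093, 0.002], [0.093, -0.996, -0.001], [0.002, 0.001, -1.0]]
contact_force: [1.3, -2.8, 6.0]
gripper_width: 0.4
```

```bash
python3 - <<'E'
from h import *
s=bot.get_state();print(s["t"],s["tool_pos"].round(1),np.round(s["contact_force"],1))
a=viewer.get_image("side");b=cv2.imread("pics/side0.png")
cv2.imwrite("pics/side7.png",a)
# strong bright edge = cover front bar, sampled on the left side frame line between side pts
for n,i in(("before",b),("now",a)):
    p=np.array([[220,235],[205,246],[270,250]])
    g=i.mean(2); print(n,[int(cv2.getRectSubPix(g.astype(np.float32),(1,1),(230.+k,227.5+k*.59))[0,0]) for k in range(-20,50,2)])
E
```

```text
7.85 [635.9  63.5 196.5] [ 1.3 -2.8  6. ]
before [184, 182, 179, 175, 170, 165, 160, 156, 144, 105, 167, 165, 163, 166, 158, 152, 151, 145, 139, 132, 125, 118, 112, 105, 98, 98, 101, 102, 104, 103, 98, 86, 87, 88, 83]
now [222, 221, 219, 215, 211, 205, 200, 197, 192, 191, 183, 175, 176, 170, 162, 154, 145, 139, 129, 126, 118, 144, 144, 135, 129, 128, 131, 126, 123, 121, 119, 113, 115, 115, 108]
```

The 6 N upward force means the tip is resting on the glass (z 220) at tool z 196.5, so the true offset is about 23.5 mm. The cover is moving. I'll rise 5 mm to unload the glass and carry on.

Emit:
servo_tool(
  commands="1 0 0 0.5 0 0 0;1 -0.3 -0.03 0.5 0 0 0;1 -0.8 -0.07 0.5 0 0 0;1 -1.4 -0.13 0.5 0 0 0;1 -2 -0.19 0.5 0 0 0;1 -2.6 -0.24 0.5 0 0 0;1 -3.2 -0.3 0.5 0 0 0;1 -3.8 -0.36 0.5 0 0 0",
)

```text
t: 8.7
tool_pos: [597.2, 60.2, 200.6]
orientation: [[0.996, 0.093, 0.0], [0.093, -0.996, 0.0], [0.0, -0.0, -1.0]]
contact_force: [1.7, 0.4, -2.3]
gripper_width: 0.5
```

Emit:
servo_tool(
  commands="1 -0.4 -0.04 0 0 0 0;1 -0.8 -0.07 0 0 0 0;1 -1.2 -0.11 0 0 0 0;1 -1.6 -0.15 0 0 0 0",
)

```text
t: 9.1
tool_pos: [581.4, 58.7, 200.7]
orientation: [[0.996, 0.093, 0.0], [0.093, -0.996, -0.0], [0.0, 0.0, -1.0]]
contact_force: [2.2, -1.5, -0.4]
gripper_width: 0.9
```

Emit:
servo_tool(
  commands="1 -0.3 -0.03 0 0 0 0;1 -0.6 -0.06 0 0 0 0;1 -0.8 -0.07 0 0 0 0",
)

```text
t: 9.4
tool_pos: [573.5, 58.0, 200.7]
orientation: [[0.996, 0.093, 0.0], [0.093, -0.996, -0.0], [0.0, 0.0, -1.0]]
contact_force: [1.3, -0.3, 0.2]
gripper_width: 0.8
```

Emit:
servo_tool(
  commands="1 -0.2 -0.02 0 0 0 0;1 -0.4 -0.04 0 0 0 0;1 -0.5 -0.05 0 0 0 0",
)

```text
t: 9.7
tool_pos: [568.6, 57.6, 200.7]
orientation: [[0.996, 0.093, 0.0], [0.093, -0.996, 0.0], [0.0, -0.0, -1.0]]
contact_force: [7.5, 0.8, -1.3]
gripper_width: 0.8
```

Emit:
servo_tool(
  commands="1 -0.2 -0.02 0 0 0 0;1 -0.4 -0.04 0 0 0 0;1 -0.4 -0.04 0 0 0 0",
)

```text
t: 10.0
tool_pos: [568.7, 57.6, 200.9]
orientation: [[0.996, 0.093, 0.011], [0.093, -0.996, 0.001], [0.011, -0.0, -1.0]]
contact_force: [36.4, 2.1, -12.7]
gripper_width: 0.6
```

Emit:
servo_tool(
  commands="1 -0.2 -0.02 0 0 0 0;1 -0.3 -0.03 0 0 0 0;1 -0.3 -0.03 0 0 0 0",
)

```text
t: 10.3
tool_pos: [568.6, 57.6, 201.1]
orientation: [[0.996, 0.093, 0.018], [0.093, -0.996, 0.002], [0.018, -0.0, -1.0]]
contact_force: [60.6, 6.6, -22.7]
gripper_width: 0.6
```

The end stop was reached at x 568.6 and the force rose to 60 N, so the cover is shut. Releasing, rising and moving toward the round well at about (443, 105).

Emit:
servo_tool(
  commands="1 0.7 0.07 0 0 0 0;1 1.5 0.14 0 0 0 0;1 2 0.19 0 0 0 0;1 2 0.19 3 0 0 0;1 2 0.19 6 0 0 0;1 -1 1 7 0 0 0;1 -5 3 7 0 0 0;1 -9 4 7 0 0 0",
)

```text
t: 11.1
tool_pos: [470.2, 97.6, 270.5]
orientation: [[0.996, 0.093, -0.0], [0.093, -0.996, 0.0], [-0.0, -0.0, -1.0]]
contact_force: [0.7, -0.6, 0.4]
gripper_width: 0.4
```

```bash
python3 - <<'E'
from h import *
s=bot.get_state();t=s["tool_pos"];print(s["t"],t.round(1),np.round(s["contact_force"],1),"to go cm",((np.array([443,104.7])-t[:2])/10).round(2))
E
```

```text
11.1 [470.2  97.6 270.5] [ 0.7 -0.6  0.4] to go cm [-2.72  0.71]
```

Emit:
servo_tool(
  commands="1 -2.8 0.7 -2 0 0 0;1 -2.8 0.7 -6 0 0 0;1 -2.8 0.7 -10 0 0 0;1 -2.8 0.7 -14 0 0 0;1 -2.8 0.7 -17 0 0 0;1 -2.8 0.7 -18.5 0 0 0;1 -2.8 0.7 -18.5 0 0 0;1 -2.8 0.7 -18.5 0 0 0",
)

```text
t: 11.9
tool_pos: [443.9, 104.0, 86.3]
orientation: [[0.996, 0.093, 0.0], [0.093, -0.996, 0.0], [0.0, -0.0, -1.0]]
contact_force: [0.0, 0.1, 0.4]
gripper_width: 0.6
```

```bash
python3 - <<'E'
from h import *
s=bot.get_state();print(s["t"],s["tool_pos"].round(1),np.round(s["contact_force"],1))
a=cv2.resize(viewer.get_image("side")[110:350,150:400],None,fx=2,fy=2,interpolation=cv2.INTER_CUBIC)
w=viewer.get_image("wrist")[120:400,170:470]
o=np.zeros((480,800,3),np.uint8);o[:,:500]=a;o[:280,500:]=w
cv2.imwrite("pics/c8.png",o)
E
```

```text
11.9 [443.9 104.   86.3] [0.  0.1 0.4]
```

View pics/c8.png

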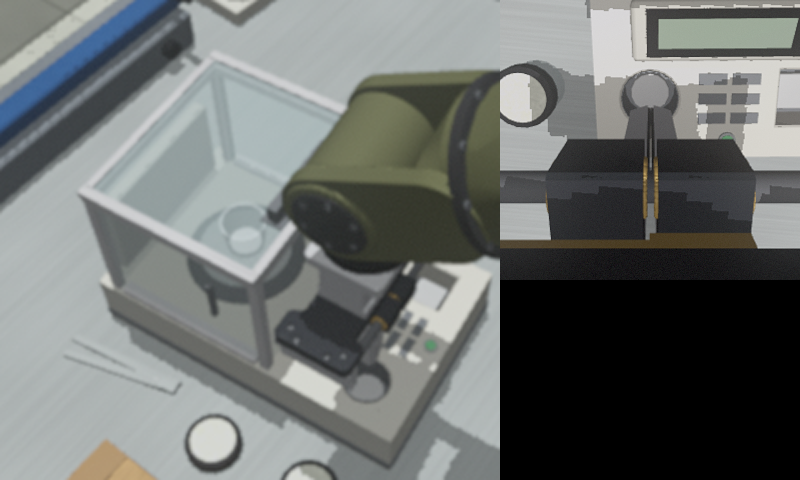

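The cover is shut, flush at the front, and the jar is standing. Wrist view: the well's mouth spans crop columns 622–678, centred at about (650,94), straight under the fingers. I'll compute its position.

```bash
python3 - <<'E'
from h import *
for px in((650,94),(622,94),(678,94),(650,67)):
    print(px,plane("wrist",(px[0]-330,px[1]+120),65).round(1))
for r in (73,): print(plane("wrist",(320,120+r),45).round(1))
E
```

```text
(650, 94) [447.2 105.   65. ]
(622, 94) [445.2 126.9  65. ]
(678, 94) [449.3  83.1  65. ]
(650, 67) [468.7 107.   65. ]
[459.8 106.2  45. ]
```

The centre comes out at about (444.5, 104.8), and the tool is within 1 mm of that. Lowering to just above the key, then small steps.

Emit:
servo_tool(
  commands="1 0.05 0.06 -2 0 0 0;1 0.05 0.06 -3.5 0 0 0;1 0.05 0.06 -4.5 0 0 0;1 0.05 0.06 -5.2 0 0 0;1 0.05 0.06 -5.7 0 0 0;1 0.05 0.06 -5.8 0 0 0;1 0.05 0.06 -5.8 0 0 0",
)

```text
t: 12.7
tool_pos: [444.4, 104.5, 27.9]
orientation: [[0.996, 0.093, 0.0], [0.093, -0.996, 0.0], [0.0, -0.0, -1.0]]
contact_force: [0.5, 0.5, -0.8]
gripper_width: 0.6
```

Emit:
servo_tool(
  commands="1 0 0 -0.2 0 0 0;1 0 0 -0.4 0 0 0;1 0 0 -0.5 0 0 0;1 0 0 -0.5 0 0 0",
)

```text
t: 13.1
tool_pos: [444.1, 104.5, 22.5]
orientation: [[0.996, 0.093, -0.0], [0.093, -0.996, -0.0], [-0.0, -0.0, -1.0]]
contact_force: [-0.9, 0.1, 1.0]
gripper_width: 0.4
```

Emit:
servo_tool(
  commands="1 0 0 -0.2 0 0 0;1 0 0 -0.4 0 0 0;1 0 0 -0.4 0 0 0",
)

```text
t: 13.4
tool_pos: [444.3, 104.5, 18.6]
orientation: [[0.996, 0.093, 0.0], [0.093, -0.996, 0.0], [0.0, -0.0, -1.0]]
contact_force: [-0.2, -0.1, 2.4]
gripper_width: 0.4
```

Contact is starting at 2.4 N, and the full press takes about 4 N. Continuing until the stop is felt.

Emit:
servo_tool(
  commands="1 0 0 -0.1 0 0 0;1 0 0 -0.2 0 0 0;1 0 0 -0.2 0 0 0",
)

```text
t: 13.7
tool_pos: [444.3, 104.5, 16.7]
orientation: [[0.996, 0.093, 0.0], [0.093, -0.996, 0.0], [0.0, -0.0, -1.0]]
contact_force: [-0.0, 0.8, 3.3]
gripper_width: 0.3
```

Emit:
servo_tool(
  commands="1 0 0 -0.1 0 0 0;1 0 0 -0.2 0 0 0;1 0 0 -0.2 0 0 0;1 0 0 -0.2 0 0 0",
)

```text
t: 14.1
tool_pos: [444.5, 104.5, 16.0]
orientation: [[0.996, 0.093, 0.001], [0.093, -0.996, 0.0], [0.001, 0.0, -1.0]]
contact_force: [-8.2, -1.8, 24.3]
gripper_width: 0.5
```

The key is on its stop: 24 N with z holding at 16.0. Letting it up, rising, and moving clear toward the robot for a last look.

Emit:
servo_tool(
  commands="1 0 0 0 0 0 0;1 0 0 0.5 0 0 0;1 0 0 1.5 0 0 0;1 0 0 4 0 0 0;1 0 0 8 0 0 0;1 0 0 12 0 0 0;1 0 0 16 0 0 0;1 0 0 20 0 0 0",
)

```text
t: 14.9
tool_pos: [443.5, 104.4, 216.6]
orientation: [[0.996, 0.093, -0.0], [0.093, -0.996, -0.0], [-0.0, 0.0, -1.0]]
contact_force: [0.8, 0.5, 0.0]
gripper_width: 0.6
```

Emit:
servo_tool(
  commands="1 0 -4 2 0 0 0;1 0 -8 4 0 0 0;1 0 -12 4 0 0 0;1 0 -16 4 0 0 0;1 0 -20 4 0 0 0;1 0 -24 4 0 0 0;1 0 -28 4 0 0 0;1 0 -28 4 0 0 0",
)

```text
t: 15.7
tool_pos: [443.4, -178.8, 254.3]
orientation: [[0.996, 0.089, -0.001], [0.089, -0.996, 0.0], [-0.001, -0.0, -1.0]]
contact_force: [-0.1, 0.7, -0.6]
gripper_width: 0.3
```

```bash
python3 - <<'E'
from h import *
s=bot.get_state();print(s["t"],s["tool_pos"].round(1),np.round(s["contact_force"],1))
a=cv2.resize(viewer.get_image("side")[110:345,145:435],None,fx=2.5,fy=2.5,interpolation=cv2.INTER_CUBIC)
cv2.imwrite("pics/end.png",a)
E
```

```text
15.7 [ 443.4 -178.8  254.3] [-0.1  0.7 -0.6]
```

View pics/end.png

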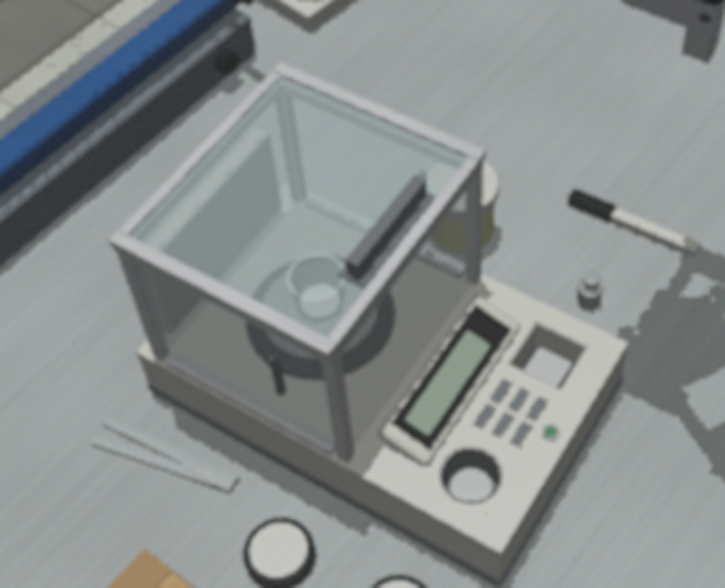

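The cover is flush with the frame, with the lip at about (387,228). The jar at (317,285), forceps, lids, weight, marker and cup all appear where they were in the first crop, and the tare key at (471,485) is up. Handing in.

```bash
python3 -c "
from bench import bot
print(bot.hand_in())"
```

```text
the job is handed in; nothing more can be done
None
```

The cover is shut, the tare key was pressed to its stop and came back up, and the job is handed in at about 16 s. No verdict was reported.

- **Cover:** I pushed the lip's rear face at no more than about 80 mm/s with the shut fingers until it hit the end stop. The last call pressed on the stop at about 61 N, below the 120 N wrist limit but harder than it needed to be.
- **Tare key:** I pressed it until the tool stopped moving at 24 N, then let it up.
- **First pass missed:** my first push went over the lip without touching it. The camera views put the fingertips about 30 mm short of the reported TCP. The 6 N touch on the glass gave about 23.5 mm, so those two disagree. I used the touch value, and the key's stop was felt at the height it predicted.
- **Last checks:** the final side view shows the cover flush with the frame and the tare key up. The jar and the things in view (the bullet jar only partly) look where they were at the start, by eye. The force reading is near zero, so nothing is being touched.

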